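Date-stamp the jam jar's label

ROBOT

A 6-joint arm with a two-finger parallel gripper is mounted at the origin on a cart in front of the work surface, level with it; the furniture and walls round the work are solid. World frame = base frame: x ahead of the robot, y to its left, z up, the work surface at z = 0. Lengths are in m, angles in rad, forces in N, time in s.
With the tool pointing down it reaches from about 0.275 to 0.85 m from the base axis. Payload 5.2 kg.
Tool frame: the origin (TCP) lies where the fingers leave the gripper's body, on its centre line; the fingertips stand 73 mm ahead of it and the grasp point (between the pads) lies 54 mm ahead of it; z points along the fingers, y is the line along which they close (so a half turn about z gives the same grasp; the last joint's range is limited). The gripper opens to 85 mm and grips with 20 to 120 N. Pads are 22 mm wide; open, the fingers measure 114 mm over their backs; the gripper's body (76 mm by 85 mm) begins 54 mm behind the grasp point. The pads swing forward as they close: fully open they stand 13 mm farther back than shut.
Start: joints at [1.133, 0.259, 1.535, -0, 1.348, -0.203], TCP at [0.128, 0.535, 0.304] pointing down, gripper open.
Joint ranges: [-3.14, 3.14], [-0.91, 2.08], [0.19, 2.58], [-1.22, 4.36], [0.22, 2.71], [-3.12, 3.12]. Speed limits (rad/s): [2.57, 2.57, 3.14, 3.14, 3.14, 3.14].

INTERFACE

Orientations are given as a rotation vector (axis times angle).
In Python, from plant import * gives the robot as it stands.
- The arm moves only by the tool arm_command, never from a script. Its argument "targets" is one flat list of numbers, 5 for each row, row after row: the opening, from 0 (shut) to 1 (fully open), then the shift along the tool's x, y, z in units of 25 mm (1.0 is 25 mm), then the turn about the tool's z in units of 5 degrees (1.0 is 5 degrees). In form: [claw, tx, ty, tz, roll, claw, tx, ty, tz, roll, ...]. A call has 1 to 5 rows; each row shifts and turns the commanded pose from where the row before left it, along the tool's axes as they then stand; what a row does not reach is not made up. A row lasts 1/12 s, in which the tool goes at most 41.7 mm and 7.16 degrees, less where a joint would pass 70% of its speed; a pose out of reach is approached as far as the arm can. A call is refused whole if a number of a shift passes 1 or a number of a turn 1, either way. A call with a gripper value outside its range is refused whole. The fingers move at their own pace and stop on an object; the grip force is fixed at half the most. Time passes only in rows, so rows that do not move let the fingers close. It gives the time, the measured TCP pose, the force, the opening and the grip force at its end, in the units of the state.
- state(): the state, without advancing time (a new reading comes with each control period).
- read_camera(name): name is "scene" or "top"; returns (picture, depth): 480x640x3 uint8, red, green, blue; 480x640 float32, m along the optical axis (not along the pixel's ray), 0 where there is no reading.
- calibration(name): a dict with "fov_y" (degrees; the focal length in pixels is half the picture's height over the tangent of half this angle, whatever the lens; pixels are square), "cx", "cy" (the principal point, pixels), "dist_coeffs" ([k1, k2, p1, p2, k3] as OpenCV has them; the pictures are not rectified), "camera_from_world" (4x4, takes a point from world to camera coordinates). Camera axes: x right, y down, z forward; pixel columns grow to the right and rows downward; lengths in m; the calibration is good to about 2 mm. A picture is of the moment at which its call begins. calibration takes no time and is no camera call.
- sign_off(): hands the job in; it is judged then, once.
The state is a dict: "clock": time; "joint_positions": joint angles; "joint_vel": joint speeds; "joint_torque": joint torques, N m; "ee_pos": TCP position; "tool_rot": TCP orientation; "contact_force": force on the tool from outside, world axes, zero at the start; "moment": the same for the moment, N m; "grip_width": finger opening in m; "grip_force": force on a finger pad.
Only numpy, scipy, OpenCV 4.12 (cv2) and the standard library are available. Lean on these libraries where they do the work, as an engineer would, in place of code of your own. Each camera call takes 0.05 s, during which the arm holds its last target. There are 200 camera calls.

TASK

Get the red jam jar's label date-stamped in the blue stamping stand: push the jar back until it sits against both rubber rollers, and roll it round with a fingertip until its white label faces straight out of the stand's open front. Then swing the stamp arm round so that the red pad presses firmly on the middle of the label for a moment, and let the arm spring fully open again. The stamp must touch nothing of the jar but the label; leave the jar seated and upright with its label to the front, and do not disturb the other things on the table.

Things in the scene. Friction and masses are not known exactly. Their poses are not given: they have to be found in the camera images.
- jar: the red jam jar with a white lid and a green paper seal, upright: 96 mm in diameter (too wide to grip), 90 mm tall, about 0.45 kg; lid 93 mm across from 68 mm up. Origin at the centre of its underside, z up, label on its own -x side. It stands on the bare table and slides and turns there.
- label (a point): the middle of the jar's white paper label (46 mm wide round the jar, 44 mm high, green lines), on the jar's wall 34 mm above the table. A green seal strip 13 mm wide runs from the label straight up and over the lid to its middle, so the label's side can be told from above.
- seat (a point): the point on the table where the centre of a jar comes when it sits against both rollers; its axes are the stand's: x points into the stand (its open front looks along -x), y to the left seen from the robot. The blue stand is fixed, at most 84 mm high; a base strip 8 mm high lies left of the jar from y = 70 mm, a base plate behind it from x = 56 mm.
- carriage (a joint): how far (m) the roller carriage is pushed back along the seat's +x: 0 at rest, 0.008 at most, sprung to the front (gives way from about 2 N, 0.9 N per mm). It holds two free-turning upright rollers with black rubber tyres (32 mm diameter) at x = 37, y = +-52 mm: a finger pressing the jar back by some 4 mm and moving along its front rolls it round on the spot.
- stamp_hinge (a point): top part of the upright hinge post of the stamp arm, 62 mm above the table, at x = -64, y = +88 mm of the seat's axes (left front of the stand; post top 79 mm)
- stamp_handle (a point): middle of the black upright handle peg at the free end of the stamp arm, 116 mm from the hinge axis: 16 mm diameter, from 40 to 84 mm above the table. The arm (10 mm thick, 31 to 53 mm above the table) runs straight from hinge to peg.
- stamp_pad (a point): middle of the face of the red stamp pad (26 x 26 mm) on the arm, 88 mm from the hinge axis along the arm, 21 mm off its centre plane, 38 mm above the table; shut, it faces the seat from the front
- stamp_arm (a joint): angle of the stamp arm: 0 = sprung fully open (pointing front left, away from the jar), growing counterclockwise seen from above to its stop at 1.9 rad = shut across the jar's front. A seated jar meets the pad at about 1.84; at the stop the pad pushes it back some 5 mm with 5 to 9 N. A light spring (1 N at the handle) swings the arm back open in about 2 s when let go.
- jar_done: finished jar of the same size with amber contents, blue seal and brass lid: leave alone
- labels: cream roll of price labels, 63 mm, 28 mm high: leave alone
- marker: grey and black felt marker, 140 mm, lying: leave alone
- salt: glass salt shaker with a grey top, 44 mm wide, 90 mm tall: leave alone
Not all that is in view belongs to the job. What is shaped like the jar but pink or turquoise is not meant.

How it is judged:
By the outcome, as a careful person would: the job done as asked, in the order asked, and still so for the second after the job is handed in, with the robot touching nothing.
It also fails if it takes over 67 s, if anything falls off the work surface, if the arm or the gripper's body presses on something with over 40 N, if the wrist force passes 120 N, or if a joint passes its speed limit or range.

## Working session

There is one attempt and no reset: what is moved stays moved. The work goes in short steps, Python scripts to look and compute and a tool call to move; the robot and the scene stay as the last step left them, time stands still between calls to the robot, and variables do not carry over. Pictures are saved under pics/ and viewed, at most 13 in all, crops included, and the job is handed in when it is done.

Besides the shell and the picture viewer there is one more tool, called after "Emit:" by a JSON object that holds its "fn" and its "kwargs", one argument or row to a line. arm_command: Moves the arm, as the interface text tells. Its arguments: {"type":"object","properties":{"targets":{"type":"array","items":{"type":"number"}}},"required":["targets"]}

```bash
mkdir -p pics; ls; cat > h.py <<'E'
from plant import *
import numpy as np, cv2
def cal(n):
    c=calibration(n); f=240/np.tan(np.radians(c["fov_y"])/2)
    return np.array([[f,0,c["cx"]],[0,f,c["cy"]],[0,0,1]]),np.array(c["dist_coeffs"],float),np.array(c["camera_from_world"])
def ray(n,u,v):
    K,d,T=cal(n); p=cv2.undistortPoints(np.array([[[u,v]]],float),K,d)[0,0]
    R=T[:3,:3];o=-R.T@T[:3,3]; return o,R.T@np.array([p[0],p[1],1])
def onz(n,u,v,z):
    o,r=ray(n,u,v); return o+r*(z-o[2])/r[2]
def proj(n,P):
    K,d,T=cal(n); return cv2.projectPoints(np.array(P,float).reshape(-1,3),cv2.Rodrigues(T[:3,:3])[0],T[:3,3],K,d)[0][:,0]
def snap(n,name,crop=None,s=1):
    im,dep=read_camera(n); np.savez('last_'+n,im=im,dep=dep)
    b=im[:,:,::-1]
    if crop: x0,y0,x1,y1=crop; b=b[y0:y1,x0:x1]
    cv2.imwrite('pics/'+name+'.png',cv2.resize(b,None,fx=s,fy=s,interpolation=cv2.INTER_CUBIC)); return im,dep
E
python3 - <<'E'
from h import *
print(state())
snap("top","top0");snap("scene","scene0")
for n in("top","scene"): print(cal(n))
E
```

```text
pics
{'clock': 0.0, 'joint_positions': array([ 1.13320051e+00,  2.59350526e-01,  1.53613722e+00, -3.38845404e-05,
        1.34797839e+00, -2.02818550e-01]), 'joint_vel': array([ 0.00040434, -0.00077994, -0.00064751, -0.00036935,  0.0015125 ,
        0.00052448]), 'joint_torque': array([ 4.33606056e-04, -4.46031582e+01, -2.90572464e+01, -2.24889845e-04,
        1.15317578e-02, -2.69097410e-05]), 'ee_pos': array([0.12776129, 0.53452851, 0.30304879]), 'tool_rot': array([-3.67863591e-01, -3.11941742e+00,  2.80911366e-03]), 'contact_force': array([-0.46698617, -0.07217485,  0.10228979]), 'moment': array([ 0.05609244, -0.04418149, -0.0167425 ]), 'grip_force': 0.0, 'grip_width': 0.08555059977472891}
(array([[521.49568289,   0.        , 311.43409008],
       [  0.        , 521.49568289, 235.41241052],
       [  0.        ,   0.        ,   1.        ]]), array([0.00035512, 0.        , 0.        , 0.        , 0.        ]), array([[-0.02762066, -0.99952619, -0.01358319,  0.00567248],
       [-0.98000658,  0.02975472, -0.19672764,  0.55982316],
       [ 0.19703859,  0.00787787, -0.98036408,  1.03213668],
       [ 0.        ,  0.        ,  0.        ,  1.        ]]))
(array([[564.87996034,   0.        , 313.8247105 ],
       [  0.        , 564.87996034, 248.62593646],
       [  0.        ,   0.        ,   1.        ]]), array([-0.08263028,  0.        ,  0.        ,  0.        ,  0.        ]), array([[ 0.60861091, -0.79331959, -0.01538794, -0.3270034 ],
       [-0.53487474, -0.39586078, -0.74646048,  0.33855127],
       [ 0.58609024,  0.46253462, -0.6652518 ,  0.99891645],
       [ 0.        ,  0.        ,  0.        ,  1.        ]]))
```

View pics/top0.png

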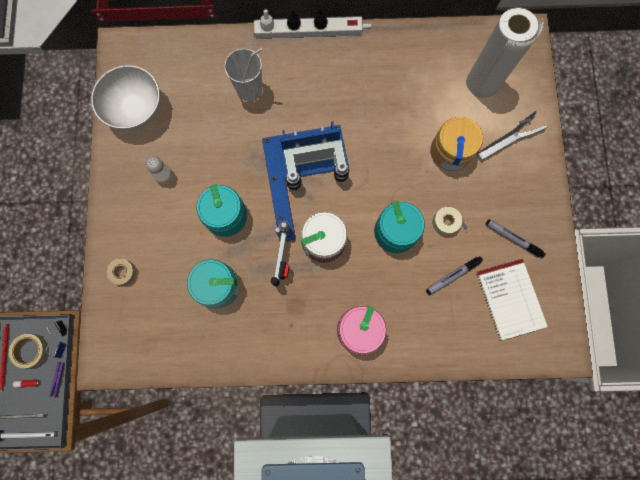

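View pics/scene0.png

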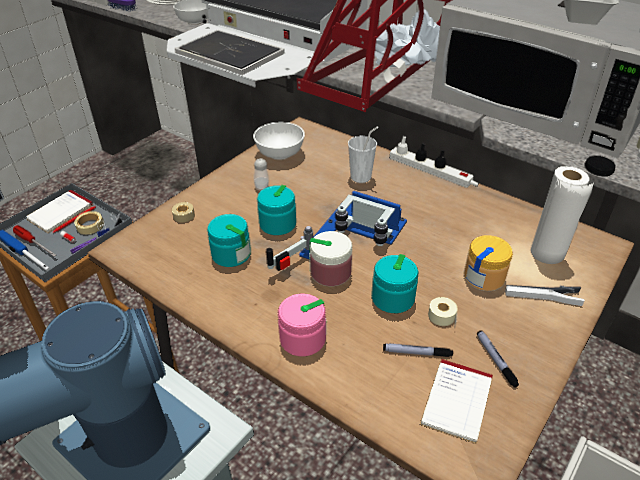

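```bash
python3 - <<'E'
from h import *
im=np.load('last_top.npz')['im'][:,:,::-1]
b=np.load('last_scene.npz')['im'][:,:,::-1]
a=cv2.resize(im[118:296,250:360],None,fx=3.3,fy=3.3,interpolation=cv2.INTER_CUBIC)
c=cv2.resize(b[190:310,255:410],None,fx=2.8,fy=2.8,interpolation=cv2.INTER_CUBIC)
H=max(a.shape[0],c.shape[0]);o=np.zeros((H,a.shape[1]+c.shape[1],3),np.uint8)
o[:a.shape[0],:a.shape[1]]=a;o[:c.shape[0],a.shape[1]:]=c;cv2.imwrite('pics/crop1.png',o);print(o.shape)
E
```

```text
(587, 797, 3)
```

View pics/crop1.png

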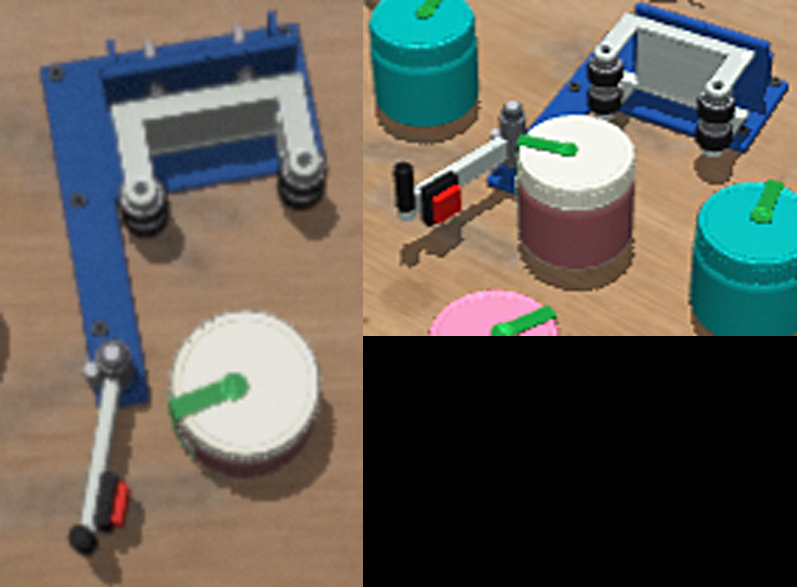

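```bash
cat >> h.py <<'E'
def cloud(n,dep):
    K,d,T=cal(n); v,u=np.mgrid[0:480,0:640]
    p=cv2.undistortPoints(np.stack([u.ravel(),v.ravel()],1).astype(float)[:,None],K,d)[:,0]
    z=dep.ravel(); C=np.c_[p*z[:,None],z]; W=(C-T[:3,3])@T[:3,:3]; W[z==0]=np.nan
    return W.reshape(480,640,3)
def lid(n,im,dep,c0=None,rad=0.07):
    W=cloud(n,dep); I=im.astype(int)
    m=(W[...,2]>0.08)&(W[...,2]<0.1)&(np.hypot(W[...,0]-c0[0],W[...,1]-c0[1])<rad)
    g=m&(I[...,1]>I[...,0]+40)&(I[...,1]>I[...,2]+30)
    wh=m&(I.min(2)>120)
    q=(g|wh).astype(np.uint8)
    pts=np.argwhere(q)[:,::-1]; P=np.array([onz(n,u,v,.09)[:2] for u,v in pts])
    c,r=cv2.minEnclosingCircle(P.astype(np.float32)); 
    G=np.array([onz(n,u,v,.09)[:2] for u,v in np.argwhere(g)[:,::-1]])
    c=np.array(c); mid=P.mean(0)
    return c,mid,r,G
E
python3 - <<'E'
from h import *
d=np.load('last_top.npz');im,dep=d['im'],d['dep']
W=cloud('top',dep)
for nm,u,v in [('rl',292.4,175.6),('rr',341.5,166.5),('hinge',284.2,225),('handle',274.8,280.7)]:
    print(nm,W[int(round(v)),int(round(u))].round(4),onz('top',u,v,.079)[:2].round(4),onz('top',u,v,.084)[:2].round(4))
c,mid,r,G=lid('top',im,dep,onz('top',324,236,.09)[:2])
print(c,mid,r,G.mean(0),len(G), np.degrees(np.arctan2(*(G.mean(0)-mid)[::-1])))
# base plate line: left edge of blue base (crop) at z=.008
for a,b in [(44,72),(100,402),(147,400),(299,27)]:
    u,v=250+a/3.3,118+b/3.3; print(onz('top',u,v,.008)[:2].round(4),W[int(v),int(u)].round(3))
E
```

```text
rl [0.6799 0.026  0.0881] [0.6837 0.0255] [0.6821 0.0253]
rr [ 0.698  -0.0783  0.0889] [ 0.7003 -0.0777] [ 0.6986 -0.0775]
hinge [0.5774 0.0446 0.0841] [0.5785 0.0445] [0.5774 0.0442]
handle [0.4632 0.0643 0.0864] [0.4646 0.0653] [0.464  0.0649]
[ 0.55544639 -0.0353138 ] [ 0.55577265 -0.0357158 ] 0.047268811613321304 [ 0.5487726  -0.01402803] 152 107.88824583080641
[0.7934 0.0927] [0.793 0.093 0.013]
[0.5616 0.0579] [0.563 0.058 0.009]
[0.562  0.0268] [0.563 0.028 0.008]
[ 0.8204 -0.0834] [ 0.822 -0.082  0.006]
```

The red jar is the white-lidded one at top (324,236) and scene (331,260), with its green seal pointing left. Look-alikes are pink (362,330), teal (222,209), (212,283) and (400,227), and amber (458,143). The crop shows red contents under the white lid, so the choice stands. The left roller is at (292,176), the right at (341,166), the hinge at (284,225) and the handle at (275,281).

```bash
cat >> h.py <<'E'
from scipy.spatial.transform import Rotation as Ro
TH=np.radians(9.2); SEAT=np.array([.655,-.032])
def s2w(x,y,z=0): c,s=np.cos(TH),np.sin(TH); return np.array([SEAT[0]+c*x-s*y,SEAT[1]+s*x+c*y,z])
def w2s(p): c,s=np.cos(TH),np.sin(TH); d=np.array(p[:2])-SEAT; return np.array([c*d[0]+s*d[1],-s*d[0]+c*d[1]])
def pose():
    s=state(); x=Ro.from_rotvec(s['tool_rot']).as_matrix()[:,0]; return s['ee_pos'],np.degrees(np.arctan2(x[1],x[0]))
def show():
    s=state();p,y=pose(); print('t',round(s['clock'],2),'stand mm',(w2s(p)*1e3).round(1),'z',(p[2]*1e3).round(1),'yaw_s',round(y-9.2,1),'F',np.asarray(s['contact_force']).round(1),'w',round(s['grip_width']*1e3,1),'j6',round(s['joint_positions'][5],2))
def plan(target,yaw,n,claw):   # straight line; print rows of [claw,tx,ty,tz,roll]
    p,y=pose(); target=np.array(target); d=(y-yaw)  # roll + = clockwise
    out=[]
    for i in range(n):
        a=np.radians(y); X=np.array([np.cos(a),np.sin(a),0]);Y=np.array([np.sin(a),-np.cos(a),0])
        st=(target-p)/(n-i); r=round(min(1,max(-1,(y-yaw)/5/(n-i))),2)
        t=[round(v/.025,2) for v in (st@X,st@Y,-st[2])]
        p=p+.025*(t[0]*X+t[1]*Y-t[2]*np.array([0,0,1])); y-=5*r
        out.append([claw]+t+[r])
    for i in range(0,n,5): print(*out[i:i+5],sep=', ')
    print('end',w2s(p)*1e3,p[2],y-9.2)
E
python3 - <<'E'
from h import *
show()
print('pink',w2s(onz('top',362,328,.09)[:2]),'handle',w2s((.4645,.065)))
plan(s2w(-.185,.012,.30),9.2,32,.6)
E
```

```text
t 0.1 stand mm [-429.9  643.6] z 303.2 yaw_s 157.3 F [ 0.3 -1.1 -0.4] w 85.3 j6 -0.2
pink [-0.29672226 -0.02503031] handle [-0.17254098  0.12620958]
[0.6, np.float64(-0.59), np.float64(-0.61), np.float64(0.0), np.float64(0.98)], [0.6, np.float64(-0.64), np.float64(-0.56), np.float64(0.0), np.float64(0.98)], [0.6, np.float64(-0.68), np.float64(-0.5), np.float64(0.0), np.float64(0.98)], [0.6, np.float64(-0.72), np.float64(-0.44), np.float64(0.0), np.float64(0.98)], [0.6, np.float64(-0.76), np.float64(-0.38), np.float64(0.0), np.float64(0.98)]
[0.6, np.float64(-0.79), np.float64(-0.31), np.float64(0.0), np.float64(0.98)], [0.6, np.float64(-0.81), np.float64(-0.24), np.float64(0.0), np.float64(0.98)], [0.6, np.float64(-0.83), np.float64(-0.17), np.float64(0.01), np.float64(0.98)], [0.6, np.float64(-0.84), np.float64(-0.1), np.float64(0.0), np.float64(0.98)], [0.6, np.float64(-0.85), np.float64(-0.03), np.float64(0.01), np.float64(0.98)]
[0.6, np.float64(-0.85), np.float64(0.04), np.float64(0.0), np.float64(0.98)], [0.6, np.float64(-0.84), np.float64(0.11), np.float64(0.01), np.float64(0.
[... 958 characters left out ...]
0.6, np.float64(-0.26), np.float64(0.8), np.float64(0.0), np.float64(0.98)]
[0.6, np.float64(-0.2), np.float64(0.82), np.float64(0.01), np.float64(0.99)], [0.6, np.float64(-0.12), np.float64(0.84), np.float64(0.0), np.float64(0.98)], [0.6, np.float64(-0.05), np.float64(0.84), np.float64(0.01), np.float64(0.99)], [0.6, np.float64(0.02), np.float64(0.85), np.float64(0.0), np.float64(0.98)], [0.6, np.float64(0.09), np.float64(0.84), np.float64(0.01), np.float64(0.99)]
[0.6, np.float64(0.17), np.float64(0.83), np.float64(0.0), np.float64(0.98)], [0.6, np.float64(0.23), np.float64(0.81), np.float64(0.01), np.float64(0.99)]
end [-185.0685496    12.09563714] 0.299907699849383 -0.0025440503517657476
```

Emit:
{"fn": "arm_command", "kwargs": {
  "targets": [0.6,-0.59,-0.61,0,1,0.6,-0.64,-0.56,0,1,0.6,-0.68,-0.5,0,1,0.6,-0.72,-0.44,0,1,0.6,-0.76,-0.38,0,1]
}}

```text
clock: 0.52
ee_pos: [0.1814, 0.4424, 0.3034]
tool_rot: [-1.04, -2.964, 0.001]
contact_force: [0.2, -0.8, 1.2]
grip_width: 0.051
grip_force: 0.0
```

Emit:
{"fn": "arm_command", "kwargs": {
  "targets": [0.6,-0.79,-0.31,0,1,0.6,-0.81,-0.24,0,1,0.6,-0.83,-0.17,0,1,0.6,-0.84,-0.1,0,1,0.6,-0.85,-0.03,0,1]
}}

```text
clock: 0.93
ee_pos: [0.2342, 0.3505, 0.3036]
tool_rot: [-1.658, -2.669, 0.001]
contact_force: [-0.3, -0.0, -0.9]
grip_width: 0.051
grip_force: 0.0
```

Emit:
{"fn": "arm_command", "kwargs": {
  "targets": [0.6,-0.85,0.04,0,1,0.6,-0.84,0.11,0,1,0.6,-0.83,0.19,0,1,0.6,-0.81,0.25,0,1,0.6,-0.78,0.32,0,1]
}}

```text
clock: 1.35
ee_pos: [0.2856, 0.2579, 0.3037]
tool_rot: [-2.196, -2.247, 0.001]
contact_force: [0.2, 0.9, -0.9]
grip_width: 0.0513
grip_force: 0.0
```

Emit:
{"fn": "arm_command", "kwargs": {
  "targets": [0.6,-0.75,0.39,0,1,0.6,-0.71,0.45,0,1,0.6,-0.67,0.51,0,1,0.6,-0.63,0.57,0,1,0.6,-0.58,0.62,0,1]
}}

```text
clock: 1.77
ee_pos: [0.3365, 0.1653, 0.3037]
tool_rot: [-2.63, -1.718, 0.001]
contact_force: [-0.0, -0.7, 1.2]
grip_width: 0.0512
grip_force: 0.0
```

Emit:
{"fn": "arm_command", "kwargs": {
  "targets": [0.6,-0.52,0.67,0,1,0.6,-0.46,0.71,0,1,0.6,-0.4,0.75,0,1,0.6,-0.33,0.78,0,1,0.6,-0.26,0.8,0,1]
}}

```text
clock: 2.18
ee_pos: [0.3872, 0.0724, 0.3037]
tool_rot: [-2.94, -1.108, 0.001]
contact_force: [0.5, 0.2, -0.6]
grip_width: 0.0509
grip_force: 0.0
```

Emit:
{"fn": "arm_command", "kwargs": {
  "targets": [0.6,-0.2,0.82,0,1,0.6,-0.12,0.84,0,1,0.6,-0.05,0.84,0,1,0.6,0.02,0.85,0,1,0.6,0.09,0.84,0,1]
}}

```text
clock: 2.6
ee_pos: [0.4368, -0.0209, 0.3036]
tool_rot: [-3.11, -0.445, 0.001]
contact_force: [-0.2, 0.1, 0.7]
grip_width: 0.051
grip_force: 0.0
```

```bash
sed -i 's/\[round(v\/.025,2)/[float(round(v\/.025,2))/; s/out.append(\[claw\]+t+\[r\])/out.append([claw]+t+[float(r)])/' h.py; python3 - <<'E'
from h import *
show()
plan(s2w(-.185,.012,.10),9.2,12,.6)
E
```

```text
t 2.6 stand mm [-213.6   45.8] z 303.6 yaw_s 7.1 F [-0.2  0.1  0.7] w 51.0 j6 0.98
[0.6, 0.08, 0.12, 0.68, 0.12], [0.6, 0.08, 0.12, 0.68, 0.12], [0.6, 0.08, 0.12, 0.68, 0.12], [0.6, 0.09, 0.12, 0.68, 0.12], [0.6, 0.09, 0.12, 0.68, 0.12]
[0.6, 0.09, 0.12, 0.68, 0.12], [0.6, 0.09, 0.12, 0.68, 0.12], [0.6, 0.09, 0.12, 0.68, 0.12], [0.6, 0.09, 0.12, 0.68, 0.11], [0.6, 0.09, 0.12, 0.67, 0.12]
[0.6, 0.09, 0.11, 0.68, 0.11], [0.6, 0.09, 0.12, 0.67, 0.12]
end [-185.05293936   11.87474093] 0.10006865291828088 -0.011209957728940623
```

Emit:
{"fn": "arm_command", "kwargs": {
  "targets": [0.6,0.17,0.26,0.6,0.3,0.6,0.17,0.26,0.6,0.3,0.6,0.17,0.26,0.6,0.3,0.6,0.17,0.26,0.6,0.3,0.6,0.17,0.26,0.6,0.2]
}}

```text
clock: 3.02
ee_pos: [0.4649, -0.0468, 0.2279]
tool_rot: [-3.131, -0.259, 0.001]
contact_force: [0.1, -1.2, -0.2]
grip_width: 0.0512
grip_force: 0.0
```

Emit:
{"fn": "arm_command", "kwargs": {
  "targets": [0.6,0.17,0.1,0.8,0,0.6,0,0,0.8,0,0.6,0,0,0.9,0,0.6,0,0,0.9,0,0.6,0,0,0.9,0]
}}

```text
clock: 3.43
ee_pos: [0.4693, -0.0483, 0.1202]
tool_rot: [-3.131, -0.261, 0.0]
contact_force: [-0.6, 0.3, 0.2]
grip_width: 0.0513
grip_force: 0.0
```

Emit:
{"fn": "arm_command", "kwargs": {
  "targets": [0.6,0,0,0.8,0,0.6,0,0,0.04,0]
}}

```text
clock: 3.6
ee_pos: [0.4671, -0.0475, 0.097]
tool_rot: [-3.128, -0.261, 0.01]
contact_force: [-0.7, -0.3, 0.0]
grip_width: 0.0513
grip_force: 0.0
```

```bash
python3 - <<'E'
from h import *
show()
im,dep=snap('scene','scene1',(225,150,425,320),4)
E
```

```text
t 3.6 stand mm [-188.    14.7] z 97.0 yaw_s 0.3 F [-0.7 -0.3  0. ] w 51.3 j6 1.06
```

View pics/scene1.png

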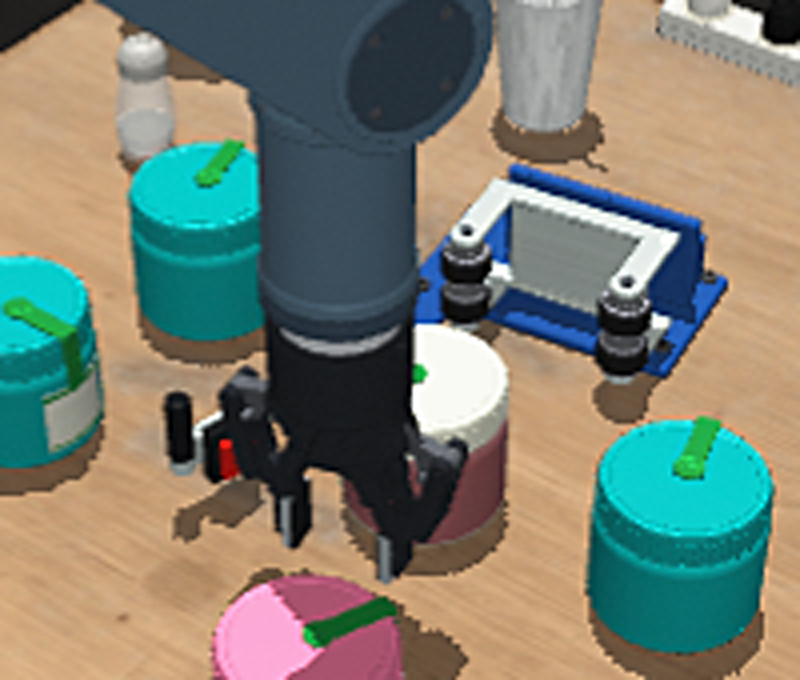

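The fingers straddle the jar's front at crop (290,520) and (390,560), clear of everything. Next I push the jar back.

Emit:
{"fn": "arm_command", "kwargs": {
  "targets": [0.6,0.4,0.1,-0.12,0,0.6,0.4,0,0,0,0.6,0.4,0.04,0,0,0.6,0.4,0.04,0,0,0.6,0.4,0.04,0,0]
}}

```text
clock: 4.07
ee_pos: [0.5204, -0.0452, 0.104]
tool_rot: [3.131, 0.262, -0.001]
contact_force: [-2.7, 0.0, 2.7]
grip_width: 0.0511
grip_force: 0.1
```

Emit:
{"fn": "arm_command", "kwargs": {
  "targets": [0.6,0.4,0.06,0,0,0.6,0.4,0.06,0,0,0.6,0.4,0.06,0,0,0.6,0.4,0.06,0,0,0.6,0.4,0.06,0,0]
}}

```text
clock: 4.48
ee_pos: [0.5709, -0.0443, 0.1036]
tool_rot: [-3.131, -0.262, 0.002]
contact_force: [-3.8, -0.2, 2.6]
grip_width: 0.0512
grip_force: 0.0
```

Emit:
{"fn": "arm_command", "kwargs": {
  "targets": [0.6,0.3,0.05,0,0,0.6,0.3,0.03,0,0,0.6,0.3,0,0,0,0.6,0.2,0,0,0,0.6,0.1,0,0,0]
}}

```text
clock: 4.9
ee_pos: [0.601, -0.0414, 0.1034]
tool_rot: [3.131, 0.262, 0.001]
contact_force: [-2.7, -0.7, 3.1]
grip_width: 0.0514
grip_force: 0.0
```

```bash
python3 - <<'E'
from h import *
show()
E
```

```text
t 4.9 stand mm [-54.8  -0.7] z 103.4 yaw_s 0.4 F [-2.7 -0.7  3.1] w 51.4 j6 1.15
```

Emit:
{"fn": "arm_command", "kwargs": {
  "targets": [0.6,0.1,0,0,0,0.6,0.1,0,0,0,0.6,0,0,0,0]
}}

```text
clock: 5.15
ee_pos: [0.605, -0.0405, 0.1033]
tool_rot: [-3.13, -0.262, 0.001]
contact_force: [-2.4, 0.1, 1.8]
grip_width: 0.0511
grip_force: 0.0
```

Emit:
{"fn": "arm_command", "kwargs": {
  "targets": [0.6,0.1,0,0,0,0.6,0,0,0,0]
}}

```text
clock: 5.32
ee_pos: [0.6067, -0.0402, 0.1031]
tool_rot: [-3.13, -0.262, 0.004]
contact_force: [-5.1, -0.5, 1.3]
grip_width: 0.0513
grip_force: 0.0
```

```bash
python3 - <<'E'
from h import *
show()
im,dep=snap('top','top1',(230,120,380,260),4)
E
```

```text
t 5.32 stand mm [-49.   -0.4] z 103.1 yaw_s 0.4 F [-5.1 -0.5  1.3] w 51.3 j6 1.16
```

View pics/top1.png

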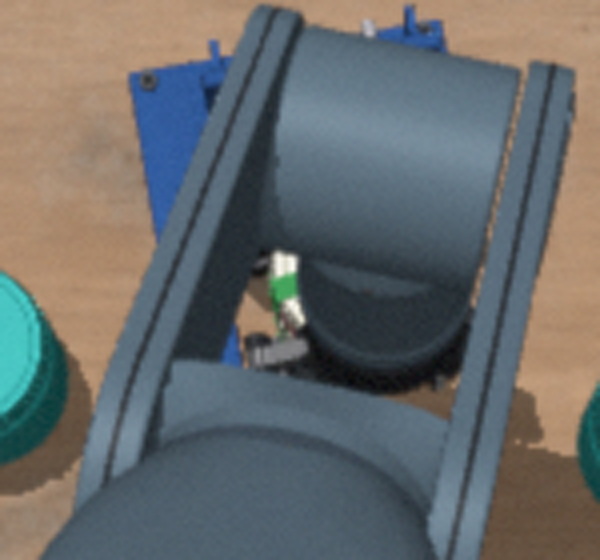

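Emit:
{"fn": "arm_command", "kwargs": {
  "targets": [0.6,-0.4,0,0,0,0.6,-0.6,0,0,0,0,-0.2,0,0,0,0,0,0,0,0,0,0,0,0,0]
}}

```text
clock: 5.78
ee_pos: [0.5787, -0.0455, 0.1037]
tool_rot: [3.13, 0.261, 0.002]
contact_force: [-0.7, 0.4, -0.1]
grip_width: 0.0155
grip_force: 0.0
```

```bash
python3 - <<'E'
from h import *
show()
plan(s2w(-.066,.0404,.100),9.2-30,6,0)
E
```

```text
t 5.78 stand mm [-77.5  -1.1] z 103.7 yaw_s 0.3 F [-0.7  0.4 -0.1] w 15.5 j6 1.13
[0, 0.08, -0.28, 0.02, 1.0], [0, 0.05, -0.28, 0.03, 1.0], [0, 0.03, -0.28, 0.02, 1.0], [0, 0.0, -0.29, 0.03, 1.0], [0, -0.02, -0.29, 0.02, 1.0]
[0, -0.04, -0.28, 0.03, 1.0]
end [-65.95690196  40.36602078] 0.09996722953839618 -29.683753447017494
```

Emit:
{"fn": "arm_command", "kwargs": {
  "targets": [0,0.08,-0.28,0,1,0,0.05,-0.28,0,1,0,0.03,-0.28,0,1,0,0,-0.28,0,1,0,-0.02,-0.28,0,1]
}}

```text
clock: 6.2
ee_pos: [0.583, -0.0097, 0.1036]
tool_rot: [-3.112, 0.429, -0.003]
contact_force: [0.4, 0.5, -0.0]
grip_width: -0.0002
grip_force: 0.0
```

Emit:
{"fn": "arm_command", "kwargs": {
  "targets": [0,-0.04,-0.28,0,1,0,0.3,0,0,0,0,0.2,0,0,0,0,0.1,0,0,0,0,0.08,0,0,0]
}}

```text
clock: 6.62
ee_pos: [0.5996, -0.0097, 0.1035]
tool_rot: [3.092, -0.556, 0.001]
contact_force: [-2.0, 0.7, 1.1]
grip_width: 0.0
grip_force: 0.0
```

```bash
python3 - <<'E'
from h import *
show(); p,y=pose(); q=w2s(p)*1e3-[4,0]; print(np.hypot(*q),np.degrees(np.arctan2(q[1],-q[0])))
E
```

```text
t 6.62 stand mm [-51.1  30.9] z 103.5 yaw_s -29.6 F [-2.   0.7  1.1] w 0.0 j6 1.72
63.14824003094395 29.25796791018782
```

Emit:
{"fn": "arm_command", "kwargs": {
  "targets": [0,0.08,0,0,0,0,0.08,0,0,0,0,0,0,0,0]
}}

```text
clock: 6.87
ee_pos: [0.6011, -0.0102, 0.1028]
tool_rot: [-3.091, 0.557, 0.006]
contact_force: [-4.2, 0.8, 1.2]
grip_width: 0.0003
grip_force: 0.0
```

```bash
python3 - <<'E'
from h import *
show(); p,y=pose(); q=w2s(p)*1e3-[4,0]; print(np.hypot(*q),np.degrees(np.arctan2(q[1],-q[0])))
a=np.radians(5); R=59
# ccw step: chord in tool frame
print('ty',2*R*np.sin(a/2)*np.cos(a/2)/25,'tx',2*R*np.sin(a/2)*np.sin(a/2)/25)
E
```

```text
t 6.87 stand mm [-49.7  30.1] z 102.8 yaw_s -29.6 F [-4.2  0.8  1.2] w 0.3 j6 1.72
61.57913725469347 29.2496034833406
ty 0.20568755288447332 tx 0.008980512503480545
```

Emit:
{"fn": "arm_command", "kwargs": {
  "targets": [0,0.06,0,0,0,0,0.01,0.2,0,-1,0,0.01,0.21,0,-1,0,0.01,0.21,0,-1,0,0.01,0.21,0,-1]
}}

```text
clock: 7.28
ee_pos: [0.5986, -0.031, 0.1026]
tool_rot: [-3.141, 0.005, 0.006]
contact_force: [-4.3, 0.6, -0.3]
grip_width: 0.0002
grip_force: 0.0
```

```bash
cat >> h.py <<'E'
def arc(): 
    show(); p,y=pose(); q=w2s(p)*1e3-[4,0]; print('r',np.hypot(*q).round(1),'phi',np.degrees(np.arctan2(q[1],-q[0])).round(1))
E
python3 - <<'E'
from h import *
arc()
E
```

```text
t 7.28 stand mm [-55.6  10. ] z 102.6 yaw_s -9.4 F [-4.3  0.6 -0.3] w 0.2 j6 1.34
r 60.4 phi 9.5
```

Tracking well, so I continue the stroke.

Emit:
{"fn": "arm_command", "kwargs": {
  "targets": [0,0.01,0.21,0,-1,0,0.01,0.21,0,-1,0,0.01,0.21,0,-1,0,0.01,0.21,0,-1,0,0.01,0.21,0,-1]
}}

```text
clock: 7.7
ee_pos: [0.6043, -0.057, 0.1028]
tool_rot: [-3.067, -0.675, 0.005]
contact_force: [-4.2, 0.4, 0.7]
grip_width: -0.0003
grip_force: 0.0
```

Emit:
{"fn": "arm_command", "kwargs": {
  "targets": [0,0.01,0.21,0,-1,0,0.01,0.21,0,-1,0,0.01,0.21,0,-1,0,0,0,0,0]
}}

```text
clock: 8.03
ee_pos: [0.6139, -0.0717, 0.1031]
tool_rot: [2.954, 1.067, -0.002]
contact_force: [-3.1, -5.8, 0.2]
grip_width: -0.0002
grip_force: 0.0
```

```bash
python3 - <<'E'
from h import *
arc()
E
```

```text
t 8.03 stand mm [-46.9 -32.6] z 103.1 yaw_s 30.5 F [-3.1 -5.8  0.2] w -0.2 j6 0.58
r 60.4 phi -32.7
```

Emit:
{"fn": "arm_command", "kwargs": {
  "targets": [0,-0.4,0,0,0,0,-0.8,0,0,0,0,0,0,-0.8,0,0,0,0,-1,0,0,0,0,-1,0]
}}

```text
clock: 8.45
ee_pos: [0.5901, -0.0894, 0.1737]
tool_rot: [-2.957, -1.058, 0.001]
contact_force: [0.0, -0.3, 0.4]
grip_width: -0.0
grip_force: 0.0
```

```bash
python3 - <<'E'
from h import *
show()
plan(s2w(-.15,.16,.23),9.2-20,10,0)
E
```

```text
t 8.45 stand mm [-73.3 -46.3] z 173.7 yaw_s 30.2 F [ 0.  -0.3  0.4] w -0.0 j6 0.55
[0, 0.15, -0.87, -0.23, 1.0], [0, 0.07, -0.88, -0.22, 1.0], [0, -0.0, -0.88, -0.23, 1.0], [0, -0.08, -0.88, -0.22, 1.0], [0, -0.16, -0.86, -0.23, 1.0]
[0, -0.23, -0.85, -0.22, 1.0], [0, -0.3, -0.83, -0.23, 1.0], [0, -0.38, -0.79, -0.22, 1.0], [0, -0.44, -0.76, -0.23, 1.0], [0, -0.51, -0.72, -0.22, 1.0]
end [-150.0453328   160.00857009] 0.22992326284524964 -19.83634835820877
```

Emit:
{"fn": "arm_command", "kwargs": {
  "targets": [0,0.15,-0.87,-0.2,1,0,0.07,-0.88,-0.2,1,0,0,-0.88,-0.2,1,0,-0.08,-0.88,-0.2,1,0,-0.16,-0.86,-0.2,1]
}}

```text
clock: 8.87
ee_pos: [0.5354, 0.0071, 0.1989]
tool_rot: [3.118, 0.387, 0.002]
contact_force: [0.1, 0.3, -0.3]
grip_width: 0.0
grip_force: 0.0
```

Emit:
{"fn": "arm_command", "kwargs": {
  "targets": [0,-0.23,-0.85,-0.2,1,0,-0.3,-0.83,-0.2,1,0,-0.38,-0.79,-0.2,1,0,-0.44,-0.76,-0.2,1,0,-0.51,-0.72,-0.2,1]
}}

```text
clock: 9.28
ee_pos: [0.4808, 0.1026, 0.2239]
tool_rot: [-3.127, 0.297, -0.002]
contact_force: [-0.8, 0.2, 0.4]
grip_width: -0.0004
grip_force: 0.0
```

```bash
python3 - <<'E'
from h import *
show()
im,dep=snap('top','top2',(220,100,370,250),4)
c,mid,r,G=lid('top',im,dep,SEAT)
print(w2s(c)*1e3,w2s(mid)*1e3,r,len(G), np.degrees(np.arctan2(*(G.mean(0)-mid)[::-1]))-9.2)
E
```

```text
t 9.28 stand mm [-150.4  160.7] z 223.9 yaw_s -20.1 F [-0.8  0.2  0.4] w -0.4 j6 1.74
[16.14526205 -0.40650895] [1.85977689 0.7155946 ] 0.06257037073373795 147 121.2735785692958
```

View pics/top2.png

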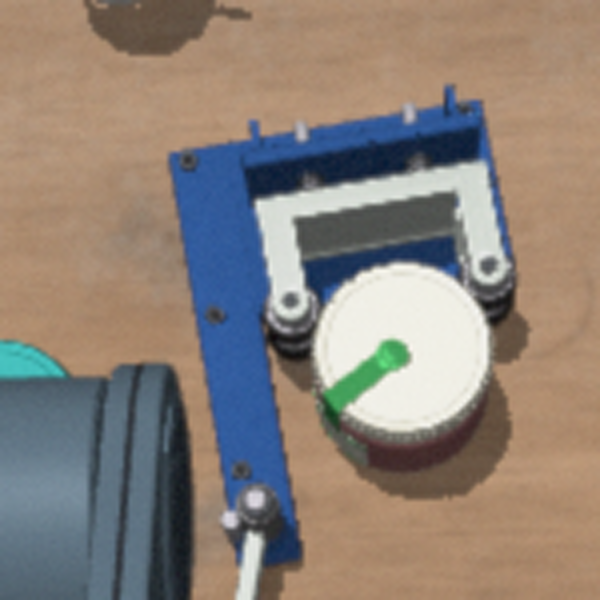

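```bash
cat >> h.py <<'E'
def seal(im,dep,c0):
    # seal direction in stand degrees: from lid middle dot to rim, from green lid-top pixels' principal axis and from SEAT-side centre
    _,_,_,G=lid('top',im,dep,c0)
    vx,vy,x0,y0=cv2.fitLine(G.astype(np.float32),cv2.DIST_HUBER,0,.001,.001).ravel()
    a=np.degrees(np.arctan2(vy,vx))-9.2; return a%360,(a+180)%360, len(G)
E
python3 - <<'E'
from h import *
d=np.load('last_top.npz')
print(seal(d['im'],d['dep'],SEAT))
a=onz('top',220+393/4,100+353/4,.09);b=onz('top',220+332/4,100+404/4,.09); q=(b-a);print(np.degrees(np.arctan2(q[1],q[0]))-9.2)
# lid circle by hand: crop left 313,right 491, top 262, bottom 437
print(w2s(onz('top',220+402/4,100+350/4,.09))*1e3, w2s(a)*1e3)
a=onz('top',250+236/3.3,118+386/3.3,.09);b=onz('top',250+172/3.3,118+409/3.3,.09); q=(b-a);print('initial',np.degrees(np.arctan2(q[1],q[0]))-9.2)
E
```

```text
Traceback (most recent call last):
  File "h.py", line 57, in seal
    _,_,_,G=lid('top',im,dep,c0)
            ~~~^^^^^^^^^^^^^^^^^
  File "h.py", line 29, in lid
    pts=np.argwhere(q)[:,::-1]; P=np.array([onz(n,u,v,.09)[:2] for u,v in pts])
                                            ~~~^^^^^^^^^^^
  File "h.py", line 10, in onz
    o,r=ray(n,u,v); return o+r*(z-o[2])/r[2]
        ~~~^^^^^^^
  File "h.py", line 7, in ray
    K,d,T=cal(n); p=cv2.undistortPoints(np.array([[[u,v]]],float),K,d)[0,0]
          ~~~^^^
  File "h.py", line 4, in cal
    c=calibration(n); f=240/np.tan(np.radians(c["fov_y"])/2)
ValueError: time passes only in moves, steps and waits
```

```bash
sed -i 's/^def cal(n):/import functools\n@functools.cache\ndef cal(n):/' h.py; python3 - <<'E'
from h import *
d=np.load('last_top.npz')
print(seal(d['im'],d['dep'],SEAT))
a=onz('top',220+393/4,100+353/4,.09);b=onz('top',220+332/4,100+404/4,.09); q=(b-a);print(np.degrees(np.arctan2(q[1],q[0]))-9.2)
print(w2s(onz('top',220+402/4,100+350/4,.09))*1e3, w2s(a)*1e3)
a=onz('top',250+236/3.3,118+386/3.3,.09);b=onz('top',250+172/3.3,118+409/3.3,.09); q=(b-a);print('initial',np.degrees(np.arctan2(q[1],q[0]))-9.2)
E
```

```text
(np.float32(298.60217), np.float32(118.60216), 147)
119.99840556259265
[-2.28578805  0.13265184] [-2.97486567  4.97706962]
initial 99.18914897971112
```

```bash
python3 - <<'E'
from h import *
plan(s2w(-.064,.0425,.20),9.2-32,7,0)
E
```

```text
[0, 0.71, 0.48, 0.14, 0.33], [0, 0.73, 0.45, 0.14, 0.33], [0, 0.74, 0.43, 0.14, 0.34], [0, 0.75, 0.41, 0.14, 0.33], [0, 0.76, 0.39, 0.14, 0.34]
[0, 0.77, 0.37, 0.14, 0.33], [0, 0.79, 0.35, 0.15, 0.34]
end [-63.86339996  42.49764032] 0.19991805728976905 -32.00811855271438
```

Emit:
{"fn": "arm_command", "kwargs": {
  "targets": [0,0.71,0.48,0.14,0.33,0,0.73,0.45,0.14,0.33,0,0.74,0.43,0.14,0.34,0,0.75,0.41,0.14,0.33,0,0.76,0.39,0.14,0.34]
}}

```text
clock: 9.75
ee_pos: [0.559, 0.0266, 0.206]
tool_rot: [-3.098, 0.518, -0.002]
contact_force: [0.5, 0.2, 0.9]
grip_width: 0.0001
grip_force: 0.0
```

Emit:
{"fn": "arm_command", "kwargs": {
  "targets": [0,0.77,0.37,0.14,0.33,0,0.79,0.35,0.15,0.34,0,0,0,0,0]
}}

```text
clock: 10.0
ee_pos: [0.5914, -0.0058, 0.1981]
tool_rot: [3.081, -0.612, 0.004]
contact_force: [0.1, 0.6, -0.0]
grip_width: -0.0001
grip_force: 0.0
```

Emit:
{"fn": "arm_command", "kwargs": {
  "targets": [0,0,0,0.9,0,0,0,0,0.9,0,0,0,0,0.9,0,0,0,0,0.9,0,0,0,0,0.24,0]
}}

```text
clock: 10.42
ee_pos: [0.5866, -0.0022, 0.0995]
tool_rot: [-3.082, 0.605, 0.008]
contact_force: [-1.0, 0.3, -0.3]
grip_width: 0.0003
grip_force: 0.0
```

Emit:
{"fn": "arm_command", "kwargs": {
  "targets": [0,0.3,0,0,0,0,0.3,0,0,0,0,0.14,0,0,0,0,0.1,0,0,0,0,0.06,0,0,0]
}}

```text
clock: 10.83
ee_pos: [0.6073, -0.0095, 0.1033]
tool_rot: [-3.081, 0.603, 0.012]
contact_force: [-14.0, 7.8, 4.5]
grip_width: 0.0004
grip_force: 0.0
```

```bash
python3 - <<'E'
from h import *
arc()
E
```

```text
t 10.83 stand mm [-43.4  29.8] z 103.3 yaw_s -31.4 F [-14.    7.8   4.5] w 0.4 j6 1.76
r 56.0 phi 32.1
```

Emit:
{"fn": "arm_command", "kwargs": {
  "targets": [0,-0.08,0,0,0,0,-0.02,0,0,0,0,0,0,0,0]
}}

```text
clock: 11.08
ee_pos: [0.6064, -0.0093, 0.1034]
tool_rot: [-3.082, 0.603, 0.006]
contact_force: [-7.2, 4.0, -1.2]
grip_width: 0.0001
grip_force: 0.0
```

```bash
python3 - <<'E'
from h import *
arc()
E
```

```text
t 11.08 stand mm [-44.4  30.2] z 103.4 yaw_s -31.3 F [-7.2  4.  -1.2] w 0.1 j6 1.76
r 57.0 phi 32.0
```

Emit:
{"fn": "arm_command", "kwargs": {
  "targets": [0,0.01,0.2,0,-1,0,0.01,0.2,0,-1,0,0.01,0.2,0,-1,0,0.01,0.2,0,-1,0,0.01,0.2,0,-1]
}}

```text
clock: 11.5
ee_pos: [0.6023, -0.0343, 0.1035]
tool_rot: [-3.139, -0.085, 0.005]
contact_force: [-8.0, 1.1, -1.6]
grip_width: -0.0
grip_force: 0.0
```

```bash
python3 - <<'E'
from h import *
arc()
im,dep=read_camera('top'); cv2.imwrite('pics/t3.png',im[:,:,::-1])
I=im[150:230,280:350].astype(int); g=(I[...,1]>I[...,0]+40)&(I[...,1]>I[...,2]+30); print(g.sum())
E
```

```text
t 11.5 stand mm [-52.3   6.2] z 103.5 yaw_s -6.1 F [-8.   1.1 -1.6] w -0.0 j6 1.27
r 56.7 phi 6.3
0
```

Emit:
{"fn": "arm_command", "kwargs": {
  "targets": [0,0.01,0.2,0,-1,0,0.01,0.2,0,-1,0,0.01,0.2,0,-1,0,0.01,0.2,0,-1,0,0.01,0.2,0,-1]
}}

```text
clock: 11.97
ee_pos: [0.6094, -0.0591, 0.1037]
tool_rot: [-3.047, -0.763, 0.004]
contact_force: [-6.7, -1.1, 0.5]
grip_width: -0.0002
grip_force: 0.0
```

Emit:
{"fn": "arm_command", "kwargs": {
  "targets": [0,0.01,0.2,0,-1,0,0.01,0.2,0,-1,0,0,0,0,0,0,-0.4,0,0,0,0,-0.8,0,0,0]
}}

```text
clock: 12.38
ee_pos: [0.5946, -0.0857, 0.1046]
tool_rot: [2.968, 1.019, 0.008]
contact_force: [-0.1, 0.5, 1.0]
grip_width: -0.0
grip_force: 0.0
```

Emit:
{"fn": "arm_command", "kwargs": {
  "targets": [0,0,0,-0.8,0,0,0,0,-1,0,0,0,0,-1,0,0,0,-0.8,-0.2,1,0,0,-0.9,-0.2,1]
}}

```text
clock: 12.8
ee_pos: [0.5699, -0.0525, 0.1866]
tool_rot: [3.047, 0.745, 0.012]
contact_force: [-0.3, 1.3, -0.8]
grip_width: -0.0002
grip_force: 0.0
```

Emit:
{"fn": "arm_command", "kwargs": {
  "targets": [0,0,-0.9,-0.2,1,0,-0.1,-0.9,-0.2,1,0,-0.2,-0.9,-0.2,1,0,-0.2,-0.9,-0.2,1,0,-0.3,-0.8,-0.2,1]
}}

```text
clock: 13.22
ee_pos: [0.5149, 0.0491, 0.2099]
tool_rot: [3.141, 0.07, 0.007]
contact_force: [0.4, -0.2, -0.2]
grip_width: -0.0003
grip_force: 0.0
```

Emit:
{"fn": "arm_command", "kwargs": {
  "targets": [0,-0.4,-0.8,0,1,0,-0.5,-0.8,0,1,0,-0.5,-0.7,0,1,0,0,0,0,0]
}}

```text
clock: 13.55
ee_pos: [0.4803, 0.1098, 0.2094]
tool_rot: [-3.122, 0.336, -0.004]
contact_force: [-0.1, -0.4, -0.5]
grip_width: 0.0
grip_force: 0.0
```

```bash
python3 - <<'E'
from h import *
show()
im,dep=snap('top','top4',(240,140,360,250),5)
print(seal(im,dep,SEAT))
E
```

```text
t 13.55 stand mm [-149.8  167.9] z 209.4 yaw_s -21.5 F [-0.1 -0.4 -0.5] w 0.0 j6 1.78
(np.float32(334.03113), np.float32(154.03113), 152)
```

View pics/top4.png

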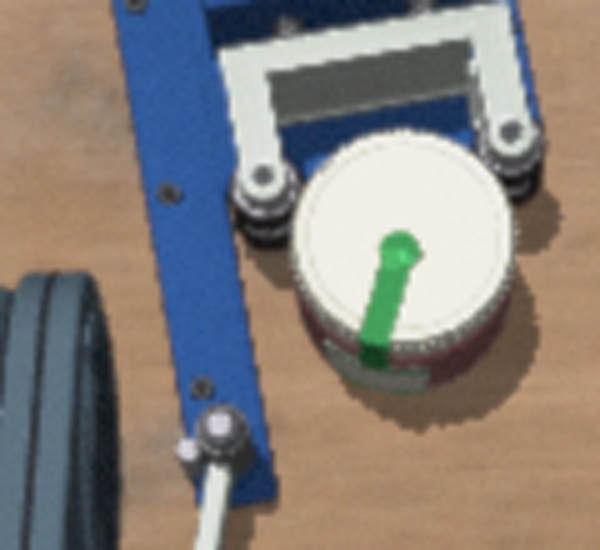

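```bash
python3 - <<'E'
from h import *
plan(s2w(-.070,.030,.20),9.2-22,8,0)
E
```

```text
[0, 0.61, 0.49, 0.05, 0.02], [0, 0.62, 0.49, 0.05, 0.02], [0, 0.62, 0.49, 0.05, 0.02], [0, 0.62, 0.49, 0.05, 0.02], [0, 0.62, 0.49, 0.04, 0.02]
[0, 0.61, 0.49, 0.05, 0.02], [0, 0.62, 0.49, 0.04, 0.02], [0, 0.62, 0.49, 0.05, 0.02]
end [-69.97351626  29.8607997 ] 0.1999029850783702 -22.012414579926023
```

Emit:
{"fn": "arm_command", "kwargs": {
  "targets": [0,0.62,0.49,0.05,0.02,0,0.62,0.49,0.05,0.02,0,0.62,0.49,0.05,0.02,0,0.62,0.49,0.05,0.02,0,0.62,0.49,0.05,0.02]
}}

```text
clock: 14.02
ee_pos: [0.5459, 0.0288, 0.2026]
tool_rot: [3.122, -0.345, 0.005]
contact_force: [-0.2, -0.6, 0.0]
grip_width: -0.0002
grip_force: 0.0
```

Emit:
{"fn": "arm_command", "kwargs": {
  "targets": [0,0.62,0.49,0.05,0,0,0.62,0.49,0.05,0,0,0.62,0.49,0.05,0,0,0,0,0,0]
}}

```text
clock: 14.35
ee_pos: [0.5847, -0.0196, 0.1986]
tool_rot: [3.12, -0.348, 0.008]
contact_force: [0.6, -0.1, 0.7]
grip_width: 0.0003
grip_force: 0.0
```

Emit:
{"fn": "arm_command", "kwargs": {
  "targets": [0,0,0,0.9,0,0,0,0,0.9,0,0,0,0,0.9,0,0,0,0,0.9,0,0,0,0,0.2,0]
}}

```text
clock: 14.77
ee_pos: [0.5799, -0.0155, 0.1]
tool_rot: [-3.122, 0.345, 0.007]
contact_force: [-0.9, 0.8, -0.2]
grip_width: -0.0002
grip_force: 0.0
```

Emit:
{"fn": "arm_command", "kwargs": {
  "targets": [0,0.3,0,0,0,0,0.3,0,0,0,0,0,0,0,0]
}}

```text
clock: 15.02
ee_pos: [0.5982, -0.0191, 0.1044]
tool_rot: [3.122, -0.346, 0.005]
contact_force: [-2.8, 0.3, -1.3]
grip_width: 0.0001
grip_force: 0.0
```

```bash
python3 - <<'E'
from h import *
arc()
E
```

```text
t 15.02 stand mm [-54.   21.8] z 104.4 yaw_s -21.9 F [-2.8  0.3 -1.3] w 0.1 j6 1.57
r 61.9 phi 20.6
```

Emit:
{"fn": "arm_command", "kwargs": {
  "targets": [0,0.1,0,0,0,0,0.1,0,0,0,0,0,0,0,0]
}}

```text
clock: 15.27
ee_pos: [0.6002, -0.019, 0.1035]
tool_rot: [-3.122, 0.345, 0.003]
contact_force: [-5.3, 2.1, 1.5]
grip_width: 0.0002
grip_force: 0.0
```

```bash
python3 - <<'E'
from h import *
arc()
E
```

```text
t 15.27 stand mm [-52.   21.6] z 103.5 yaw_s -21.8 F [-5.3  2.1  1.5] w 0.2 j6 1.57
r 60.1 phi 21.1
```

Emit:
{"fn": "arm_command", "kwargs": {
  "targets": [0,0.08,0,0,0,0,0,0,0,0]
}}

```text
clock: 15.43
ee_pos: [0.6014, -0.019, 0.1033]
tool_rot: [-3.122, 0.345, 0.006]
contact_force: [-7.5, 2.3, 1.8]
grip_width: -0.0001
grip_force: 0.0
```

```bash
python3 - <<'E'
from h import *
arc()
E
```

```text
t 15.43 stand mm [-50.9  21.4] z 103.3 yaw_s -21.8 F [-7.5  2.3  1.8] w -0.1 j6 1.57
r 58.9 phi 21.3
```

Emit:
{"fn": "arm_command", "kwargs": {
  "targets": [0,0.01,0.2,0,-1,0,0.01,0.2,0,-1,0,0.01,0.2,0,-1,0,0.01,0.2,0,-1,0,0.01,0.2,0,-1]
}}

```text
clock: 15.85
ee_pos: [0.6016, -0.0445, 0.1032]
tool_rot: [-3.122, -0.346, 0.004]
contact_force: [-5.8, 0.7, -0.1]
grip_width: 0.0003
grip_force: 0.0
```

Emit:
{"fn": "arm_command", "kwargs": {
  "targets": [0,0.01,0.2,0,-1,0,0.01,0.2,0,-1,0,0.01,0.2,0,-1,0,0.01,0.2,0,-1,0,0,0,0,0]
}}

```text
clock: 16.27
ee_pos: [0.6104, -0.0647, 0.1035]
tool_rot: [3.014, 0.882, -0.002]
contact_force: [-3.9, -6.0, 0.3]
grip_width: 0.0001
grip_force: 0.0
```

Emit:
{"fn": "arm_command", "kwargs": {
  "targets": [0,-0.4,0,0,0,0,-0.8,0,0,0,0,0,0,-0.8,0,0,0,0,-1,0,0,0,0,-1,0]
}}

```text
clock: 16.68
ee_pos: [0.5849, -0.0797, 0.1741]
tool_rot: [3.017, 0.874, 0.001]
contact_force: [0.5, 0.3, -0.6]
grip_width: 0.0001
grip_force: 0.0
```

```bash
python3 - <<'E'
from h import *
show()
plan(s2w(-.16,.16,.21),9.2-20,10,0)
E
```

```text
t 16.68 stand mm [-76.8 -35.9] z 174.1 yaw_s 23.1 F [ 0.5  0.3 -0.6] w 0.1 j6 0.68
[0, 0.0, -0.85, -0.14, 0.86], [0, -0.06, -0.85, -0.14, 0.86], [0, -0.13, -0.84, -0.14, 0.86], [0, -0.19, -0.83, -0.14, 0.86], [0, -0.25, -0.81, -0.15, 0.86]
[0, -0.31, -0.79, -0.14, 0.86], [0, -0.37, -0.77, -0.15, 0.87], [0, -0.43, -0.74, -0.14, 0.86], [0, -0.48, -0.7, -0.15, 0.87], [0, -0.53, -0.67, -0.14, 0.86]
end [-160.02850656  160.01056243] 0.20987830915949157 -19.99438151090739
```

Emit:
{"fn": "arm_command", "kwargs": {
  "targets": [0,0,-0.85,-0.14,0.86,0,-0.06,-0.85,-0.14,0.86,0,-0.13,-0.84,-0.14,0.86,0,-0.19,-0.83,-0.14,0.86,0,-0.25,-0.81,-0.14,0.86]
}}

```text
clock: 17.1
ee_pos: [0.5283, 0.011, 0.1917]
tool_rot: [3.127, 0.29, 0.005]
contact_force: [-0.1, -0.2, 1.4]
grip_width: -0.0003
grip_force: 0.0
```

Emit:
{"fn": "arm_command", "kwargs": {
  "targets": [0,-0.31,-0.79,-0.14,0.86,0,-0.37,-0.77,-0.14,0.86,0,-0.43,-0.74,-0.14,0.86,0,-0.48,-0.7,-0.14,0.86,0,-0.53,-0.67,-0.14,0.86]
}}

```text
clock: 17.52
ee_pos: [0.4714, 0.1013, 0.2091]
tool_rot: [-3.127, 0.298, -0.005]
contact_force: [0.7, 0.2, 0.1]
grip_width: -0.0001
grip_force: 0.0
```

```bash
python3 - <<'E'
from h import *
show()
im,dep=snap('top','top5',(240,140,360,250),5)
print(seal(im,dep,SEAT))
# hinge and handle
W=cloud('top',dep)
E
```

```text
t 17.52 stand mm [-159.9  160.9] z 209.1 yaw_s -20.1 F [0.7 0.2 0.1] w -0.1 j6 1.74
(np.float32(337.6249), np.float32(157.62491), 157)
```

View pics/top5.png

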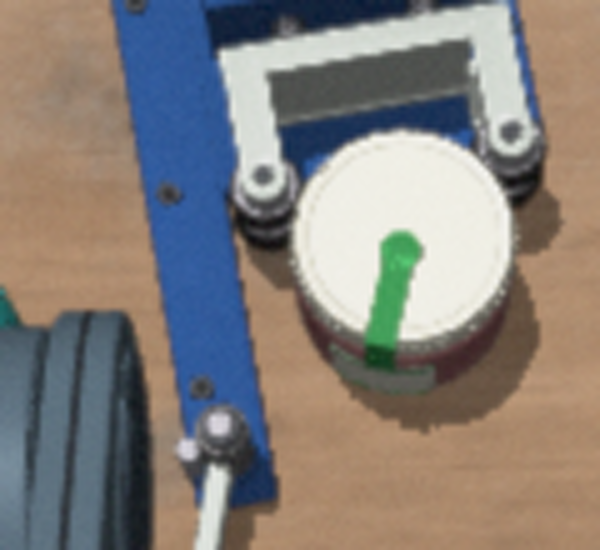

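```bash
python3 - <<'E'
from h import *
plan(s2w(-.074,.0173,.20),9.2-12.5,8,0)
E
```

```text
[0, 0.67, 0.54, 0.05, -0.19], [0, 0.66, 0.55, 0.05, -0.2], [0, 0.65, 0.56, 0.05, -0.19], [0, 0.64, 0.57, 0.05, -0.2], [0, 0.62, 0.58, 0.04, -0.19]
[0, 0.62, 0.59, 0.05, -0.2], [0, 0.6, 0.59, 0.04, -0.19], [0, 0.6, 0.61, 0.05, -0.2]
end [-73.92681765  17.2485544 ] 0.19996910983018487 -12.492269459355791
```

Emit:
{"fn": "arm_command", "kwargs": {
  "targets": [0,0.67,0.54,0.05,-0.2,0,0.66,0.55,0.05,-0.2,0,0.65,0.56,0.05,-0.2,0,0.64,0.57,0.05,-0.2,0,0.62,0.58,0.05,-0.2]
}}

```text
clock: 17.98
ee_pos: [0.5422, 0.0182, 0.2026]
tool_rot: [3.138, -0.152, 0.005]
contact_force: [-0.5, 0.6, 0.1]
grip_width: -0.0003
grip_force: 0.0
```

Emit:
{"fn": "arm_command", "kwargs": {
  "targets": [0,0.62,0.59,0.05,-0.2,0,0.6,0.59,0.05,-0.2,0,0.6,0.61,0.05,-0.2,0,0,0,0,0]
}}

```text
clock: 18.32
ee_pos: [0.5857, -0.0325, 0.1987]
tool_rot: [3.139, -0.074, 0.008]
contact_force: [0.5, -0.3, 0.4]
grip_width: 0.0
grip_force: 0.0
```

Emit:
{"fn": "arm_command", "kwargs": {
  "targets": [0,0,0,0.9,0,0,0,0,0.9,0,0,0,0,0.9,0,0,0,0,0.9,0,0,0,0,0.2,0]
}}

```text
clock: 18.73
ee_pos: [0.5809, -0.0285, 0.1001]
tool_rot: [-3.14, 0.073, 0.007]
contact_force: [-0.1, 0.7, -1.1]
grip_width: 0.0001
grip_force: 0.0
```

Emit:
{"fn": "arm_command", "kwargs": {
  "targets": [0,0.3,0,0,0,0,0.3,0,0,0,0,0.15,0,0,0,0,0.1,0,0,0,0,0,0,0,0]
}}

```text
clock: 19.15
ee_pos: [0.6034, -0.0295, 0.1037]
tool_rot: [-3.14, 0.072, 0.005]
contact_force: [-7.0, 1.9, 0.4]
grip_width: -0.0002
grip_force: 0.0
```

```bash
python3 - <<'E'
from h import *
arc()
E
```

```text
t 19.15 stand mm [-50.5  10.8] z 103.7 yaw_s -11.8 F [-7.   1.9  0.4] w -0.2 j6 1.38
r 55.6 phi 11.2
```

Emit:
{"fn": "arm_command", "kwargs": {
  "targets": [0,0.1,0,0,0,0,0,0,0,0]
}}

```text
clock: 19.32
ee_pos: [0.605, -0.0293, 0.1035]
tool_rot: [-3.14, 0.071, 0.008]
contact_force: [-9.4, 1.6, -0.7]
grip_width: -0.0002
grip_force: 0.0
```

```bash
python3 - <<'E'
from h import *
arc()
E
```

```text
t 19.32 stand mm [-48.9  10.7] z 103.5 yaw_s -11.8 F [-9.4  1.6 -0.7] w -0.2 j6 1.38
r 54.0 phi 11.4
```

Emit:
{"fn": "arm_command", "kwargs": {
  "targets": [0,0.04,0,0,0,0,0.02,0.2,0,-1,0,0.01,0.2,0,-1,0,0.01,0.2,0,-1]
}}

```text
clock: 19.65
ee_pos: [0.6068, -0.0443, 0.1031]
tool_rot: [-3.121, -0.346, 0.01]
contact_force: [-10.4, 1.5, -0.0]
grip_width: 0.0002
grip_force: 0.0
```

Emit:
{"fn": "arm_command", "kwargs": {
  "targets": [0,0.01,0.2,0,-1,0,0.01,0.2,0,-1,0,0,0,0,0]
}}

```text
clock: 19.9
ee_pos: [0.6107, -0.0558, 0.1034]
tool_rot: [3.08, 0.617, -0.008]
contact_force: [-10.1, -6.2, -0.8]
grip_width: 0.0001
grip_force: 0.0
```

```bash
python3 - <<'E'
from h import *
arc()
for n in('top','scene'):
    im,d=read_camera(n);np.savez('l_'+n,im=im,dep=d)
    I=im.astype(int); g=(I[...,1]>I[...,0]+40)&(I[...,1]>I[...,2]+30)
    u=proj(n,s2w(0,0,.09))[0].astype(int); s=np.zeros_like(g); s[u[1]-40:u[1]+40,u[0]-40:u[0]+40]=1
    print(n,u,(g&s).sum())
E
```

```text
t 19.9 stand mm [-47.5 -16.4] z 103.4 yaw_s 13.5 F [-10.1  -6.2  -0.8] w 0.1 j6 0.91
r 54.1 phi -17.7
top [320 186] 14
scene [355 220] 5
```

Emit:
{"fn": "arm_command", "kwargs": {
  "targets": [0,-0.4,0,0,0,0,-0.8,0,0,0,0,0,0,-0.8,0,0,0,0,-1,0,0,0,0,-1,0.7]
}}

```text
clock: 20.42
ee_pos: [0.5854, -0.0665, 0.1751]
tool_rot: [3.098, 0.514, 0.004]
contact_force: [-0.0, 0.3, 0.9]
grip_width: -0.0001
grip_force: 0.0
```

Emit:
{"fn": "arm_command", "kwargs": {
  "targets": [0,0,-0.85,-0.14,0.6,0,-0.06,-0.85,-0.14,0.6,0,-0.13,-0.84,-0.14,0.6,0,-0.19,-0.83,-0.14,0.6,0,-0.25,-0.81,-0.14,0.6]
}}

```text
clock: 20.83
ee_pos: [0.547, 0.0336, 0.1927]
tool_rot: [3.139, 0.101, 0.008]
contact_force: [0.0, -0.4, 0.3]
grip_width: 0.0001
grip_force: 0.0
```

Emit:
{"fn": "arm_command", "kwargs": {
  "targets": [0,-0.31,-0.79,-0.14,0.6,0,-0.37,-0.77,-0.14,0.6,0,-0.43,-0.74,-0.14,0.6,0,-0.43,-0.7,-0.14,0.6,0,0,0,0,0]
}}

```text
clock: 21.25
ee_pos: [0.5078, 0.1113, 0.2069]
tool_rot: [-3.132, 0.223, -0.007]
contact_force: [-0.7, -0.2, -0.2]
grip_width: -0.0001
grip_force: 0.0
```

```bash
python3 - <<'E'
from h import *
show()
im,dep=read_camera('top');np.savez('last_top',im=im,dep=dep)
print(seal(im,dep,SEAT))
E
```

```text
t 21.25 stand mm [-122.4  165. ] z 206.9 yaw_s -17.3 F [-0.7 -0.2 -0.2] w -0.1 j6 1.71
(np.float32(340.17126), np.float32(160.17128), 155)
```

```bash
python3 - <<'E'
from h import *
plan(s2w(-.0625,.0141,.20),9.2-12,8,.85)
E
```

```text
[0.85, 0.5, 0.63, 0.03, -0.13], [0.85, 0.5, 0.63, 0.03, -0.13], [0.85, 0.49, 0.64, 0.03, -0.13], [0.85, 0.48, 0.64, 0.03, -0.13], [0.85, 0.48, 0.65, 0.04, -0.13]
[0.85, 0.47, 0.65, 0.03, -0.13], [0.85, 0.46, 0.66, 0.04, -0.13], [0.85, 0.45, 0.66, 0.03, -0.13]
end [-62.3864715   14.20008392] 0.20010111477440384 -11.983763970908402
```

Emit:
{"fn": "arm_command", "kwargs": {
  "targets": [0.85,0.5,0.63,0.03,-0.13,0.85,0.5,0.63,0.03,-0.13,0.85,0.49,0.64,0.03,-0.13,0.85,0.48,0.64,0.03,-0.13,0.85,0.48,0.65,0.03,-0.13]
}}

```text
clock: 21.72
ee_pos: [0.561, 0.02, 0.2016]
tool_rot: [3.138, -0.132, 0.005]
contact_force: [0.1, 0.5, -0.7]
grip_width: 0.0604
grip_force: 0.0
```

Emit:
{"fn": "arm_command", "kwargs": {
  "targets": [0.85,0.47,0.65,0.03,-0.13,0.85,0.46,0.66,0.03,-0.13,0.85,0.45,0.66,0.03,-0.13,0.85,0,0,0,0]
}}

```text
clock: 22.05
ee_pos: [0.593, -0.0343, 0.1992]
tool_rot: [3.138, -0.083, 0.008]
contact_force: [0.4, -0.7, 0.3]
grip_width: 0.073
grip_force: 0.0
```

Emit:
{"fn": "arm_command", "kwargs": {
  "targets": [0.85,0,0,0.9,0,0.85,0,0,0.9,0,0.85,0,0,0.9,0,0.85,0,0,0.9,0,0.85,0,0,0.2,0]
}}

```text
clock: 22.47
ee_pos: [0.5886, -0.0298, 0.1004]
tool_rot: [-3.14, 0.081, 0.007]
contact_force: [-0.9, 0.3, 0.2]
grip_width: 0.0726
grip_force: 0.0
```

Emit:
{"fn": "arm_command", "kwargs": {
  "targets": [0.85,0.3,0,0,0,0.85,0.3,0,0,0,0.85,0.2,0,0,0,0.85,0,0,0,0]
}}

```text
clock: 22.8
ee_pos: [0.6121, -0.0308, 0.1049]
tool_rot: [3.14, -0.08, 0.005]
contact_force: [-0.6, 1.1, 0.3]
grip_width: 0.0728
grip_force: 0.2
```

```bash
python3 - <<'E'
from h import *
arc()
E
```

```text
t 22.8 stand mm [-42.2   8.1] z 104.9 yaw_s -12.1 F [-0.6  1.1  0.3] w 72.8 j6 1.39
r 46.9 phi 9.9
```

Emit:
{"fn": "arm_command", "kwargs": {
  "targets": [0.85,0.1,0,0,0,0.85,0.1,0,0,0,0.85,0.04,0,0,0,0.85,0,0,0,0]
}}

```text
clock: 23.13
ee_pos: [0.6146, -0.0301, 0.1039]
tool_rot: [-3.139, 0.08, 0.005]
contact_force: [-6.3, 4.0, 6.1]
grip_width: 0.0724
grip_force: 1.3
```

```bash
python3 - <<'E'
from h import *
arc()
E
```

```text
t 23.13 stand mm [-39.6   8.4] z 103.9 yaw_s -12.1 F [-6.3  4.   6.1] w 72.4 j6 1.39
r 44.4 phi 10.9
```

Emit:
{"fn": "arm_command", "kwargs": {
  "targets": [0.85,0.01,0.15,0,-1,0.85,0.01,0.16,0,-1,0.85,0.01,0.16,0,-1,0.85,0.01,0.16,0,-1,0.85,0,0,0,0]
}}

```text
clock: 23.55
ee_pos: [0.6169, -0.0463, 0.1037]
tool_rot: [-3.104, -0.473, 0.004]
contact_force: [-5.7, 2.7, 3.5]
grip_width: 0.0726
grip_force: 0.9
```

```bash
python3 - <<'E'
from h import *
arc(); print(state()['moment'])
E
```

```text
t 23.55 stand mm [-39.9  -8. ] z 103.7 yaw_s 8.1 F [-5.7  2.7  3.5] w 72.6 j6 1.01
r 44.6 phi -10.4
[0.48346307 0.84077559 0.23814048]
```

Emit:
{"fn": "arm_command", "kwargs": {
  "targets": [0.85,-0.2,0,0,0,0.85,-0.5,0,0,0,0.85,-0.7,0,0,0,0.85,0,0,-0.9,0,0.85,0,0,-0.9,0]
}}

```text
clock: 23.97
ee_pos: [0.5832, -0.0572, 0.1478]
tool_rot: [-3.106, -0.464, 0.004]
contact_force: [0.5, -0.0, 0.1]
grip_width: 0.0726
grip_force: 0.0
```

Emit:
{"fn": "arm_command", "kwargs": {
  "targets": [0.6,-0.2,-0.85,-0.6,0.6,0.3,-0.2,-0.85,-0.6,0.6,0.3,-0.23,-0.84,-0.2,0.6,0.3,-0.29,-0.83,0,0.6,0.3,-0.35,-0.81,0,0.6]
}}

```text
clock: 24.38
ee_pos: [0.5339, 0.0402, 0.1847]
tool_rot: [3.14, 0.051, 0.006]
contact_force: [-0.1, 0.7, 0.6]
grip_width: 0.0254
grip_force: 0.0
```

Emit:
{"fn": "arm_command", "kwargs": {
  "targets": [0.3,-0.41,-0.79,0,0.6,0.3,-0.47,-0.77,0,0.6,0.3,-0.5,-0.74,0,0.6,0.3,0,0,0,0]
}}

```text
clock: 24.72
ee_pos: [0.4979, 0.1005, 0.1837]
tool_rot: [-3.135, 0.191, 0.0]
contact_force: [-0.3, 0.7, 0.5]
grip_width: 0.026
grip_force: 0.0
```

```bash
python3 - <<'E'
from h import *
show()
im,dep=snap('top','top6',(240,140,360,260),5)
print(seal(im,dep,SEAT))
E
```

```text
t 24.72 stand mm [-133.9  155.9] z 183.7 yaw_s -16.2 F [-0.3  0.7  0.5] w 26.0 j6 1.67
(np.float32(357.87158), np.float32(177.8716), 151)
```

View pics/top6.png

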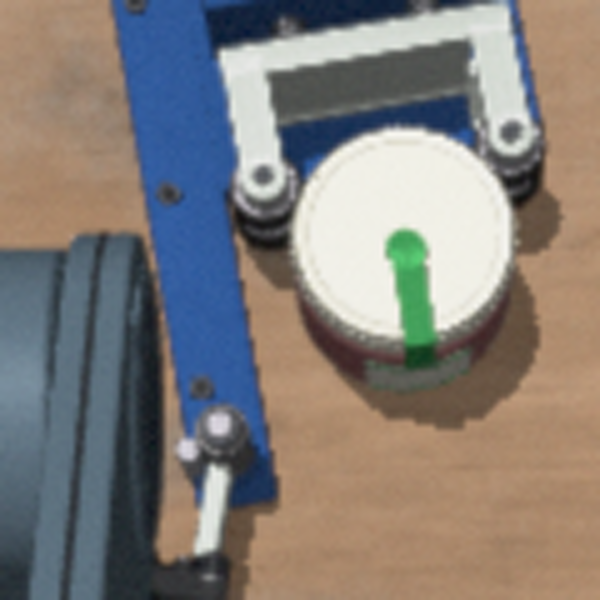

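```bash
python3 - <<'E'
from h import *
for u,v in((212,281),(222,207)): print('teal',w2s(onz('top',u,v,.09)[:2])*1e3)
plan(s2w(-.162,.159,.18),9.2-19.4,3,0)
E
```

```text
teal [-150.76698006  248.7410243 ]
teal [ -4.48449024 205.80988409]
[0, -0.39, 0.05, 0.05, 0.23], [0, -0.39, 0.06, 0.05, 0.22], [0, -0.39, 0.06, 0.05, 0.23]
end [-161.94719919  158.97009792] 0.18012095809249132 -19.411228246529618
```

Emit:
{"fn": "arm_command", "kwargs": {
  "targets": [0,-0.39,0.06,0.05,0.23,0,-0.39,0.06,0.05,0.23,0,-0.39,0.06,0.05,0.23,0,0,0,0,0]
}}

```text
clock: 25.1
ee_pos: [0.4678, 0.0971, 0.1788]
tool_rot: [3.128, -0.288, -0.005]
contact_force: [-0.3, 0.7, -0.1]
grip_width: -0.0003
grip_force: 0.0
```

Emit:
{"fn": "arm_command", "kwargs": {
  "targets": [0,0,0,0.7,0,0,0,0,0.7,0,0,0,0,0.56,0,0,0,0,0,0]
}}

```text
clock: 25.43
ee_pos: [0.4688, 0.0971, 0.1282]
tool_rot: [3.128, -0.286, -0.007]
contact_force: [-1.1, -0.2, -0.2]
grip_width: 0.0001
grip_force: 0.0
```

```bash
cat >> h.py <<'E'
def sw():
    show(); p,y=pose(); d=w2s(p)*1e3-[-64,88]; a=np.degrees(np.arctan2(d[1],d[0]))%360
    print('r',np.hypot(*d).round(1),'arm joint if touching',round(a+10.98-160.6,1),'deg; yaw-based',round((y-9.2+180)%360-160.6,1))
E
python3 - <<'E'
from h import *
sw(); snap('scene','scene7',(190,150,390,300),4)
E
```

```text
t 25.43 stand mm [-163.2  157.2] z 128.2 yaw_s -19.7 F [-1.1 -0.2 -0.2] w 0.1 j6 1.72
r 120.9 arm joint if touching -4.5 deg; yaw-based -0.3
```

View pics/scene7.png

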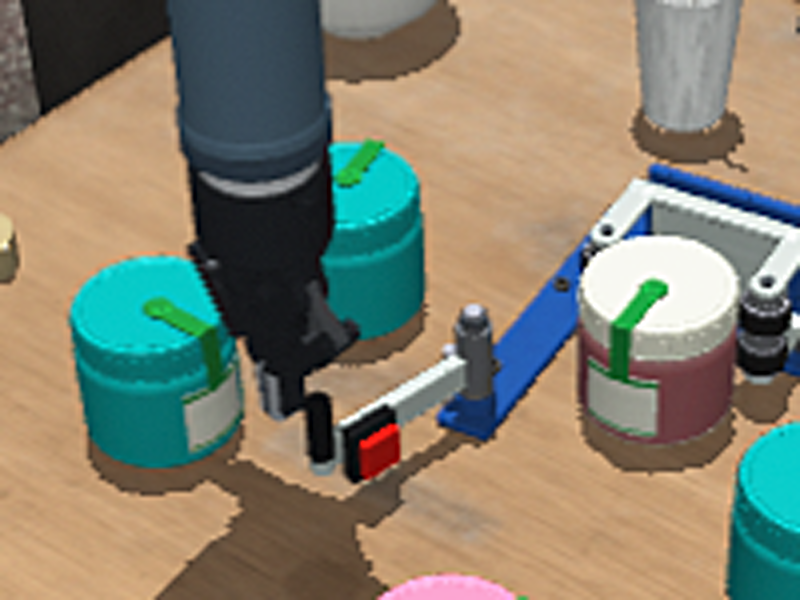

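Emit:
{"fn": "arm_command", "kwargs": {
  "targets": [0,0,0.25,-0.1,0,0,0,0.2,0,0,0,-0.06,0.41,0,-1,0,-0.06,0.41,0,-1,0,-0.06,0.41,0,-1]
}}

```text
clock: 25.9
ee_pos: [0.4615, 0.0556, 0.1341]
tool_rot: [3.138, 0.133, 0.004]
contact_force: [0.9, 0.3, 0.8]
grip_width: 0.0003
grip_force: 0.4
```

Emit:
{"fn": "arm_command", "kwargs": {
  "targets": [0,-0.06,0.41,0,-1,0,-0.06,0.41,0,-1,0,-0.06,0.41,0,-1,0,-0.06,0.41,0,-1,0,-0.06,0.41,0,-1]
}}

```text
clock: 26.32
ee_pos: [0.467, 0.0043, 0.1341]
tool_rot: [3.035, 0.808, 0.003]
contact_force: [0.5, 1.7, 0.4]
grip_width: -0.0002
grip_force: 0.4
```

```bash
python3 - <<'E'
from h import *
sw()
E
```

```text
t 26.32 stand mm [-179.8   65.9] z 134.1 yaw_s 20.6 F [0.5 1.7 0.4] w -0.2 j6 0.82
r 117.9 arm joint if touching 41.2 deg; yaw-based 40.0
```

Emit:
{"fn": "arm_command", "kwargs": {
  "targets": [0,-0.06,0.41,0,-1,0,-0.06,0.41,0,-1,0,-0.06,0.41,0.05,-1,0,-0.06,0.41,0.05,-1,0,-0.06,0.41,0,-1]
}}

```text
clock: 26.73
ee_pos: [0.4935, -0.0397, 0.1314]
tool_rot: [2.788, 1.446, 0.001]
contact_force: [-1.2, 1.9, 0.7]
grip_width: 0.0004
grip_force: 0.5
```

Emit:
{"fn": "arm_command", "kwargs": {
  "targets": [0,-0.06,0.41,0,-1,0,-0.06,0.41,0,-1,0,-0.06,0.41,0,-1,0,-0.06,0.41,0,-1,0,-0.06,0.41,0,-1]
}}

```text
clock: 27.15
ee_pos: [0.5363, -0.0682, 0.1315]
tool_rot: [2.409, 2.015, 0.001]
contact_force: [-1.1, 0.9, 0.2]
grip_width: 0.0003
grip_force: 0.5
```

```bash
python3 - <<'E'
from h import *
sw()
E
```

```text
t 27.15 stand mm [-123.   -16.7] z 131.5 yaw_s 70.6 F [-1.1  0.9  0.2] w 0.3 j6 -0.15
r 120.2 arm joint if touching 91.0 deg; yaw-based 90.0
```

Emit:
{"fn": "arm_command", "kwargs": {
  "targets": [0,-0.02,0.2,0,-0.5,0,-0.02,0.2,0,-0.5,0,-0.02,0.2,0,-0.5,0,-0.02,0.2,0,-0.5,0,-0.02,0.2,0,-0.5]
}}

```text
clock: 27.57
ee_pos: [0.5609, -0.073, 0.1316]
tool_rot: [2.177, 2.263, 0.0]
contact_force: [-1.3, -1.4, 0.5]
grip_width: -0.0001
grip_force: 0.5
```

Emit:
{"fn": "arm_command", "kwargs": {
  "targets": [0,0,0.1,0,-0.25,0,0,0.1,0,-0.25,0,0,0,0,0]
}}

```text
clock: 27.82
ee_pos: [0.566, -0.0722, 0.1311]
tool_rot: [2.129, 2.308, 0.001]
contact_force: [-0.7, -0.8, 1.0]
grip_width: -0.0001
grip_force: 0.4
```

```bash
python3 - <<'E'
from h import *
sw()
E
```

```text
t 27.82 stand mm [-94.2 -25.4] z 131.1 yaw_s 85.4 F [-0.7 -0.8  1. ] w -0.1 j6 -0.4
r 117.4 arm joint if touching 105.5 deg; yaw-based 104.8
```

Emit:
{"fn": "arm_command", "kwargs": {
  "targets": [0,0,0.08,0,-0.2,0,0,0.08,0,-0.2,0,0,0.08,0,-0.2,0,0,0,0,0]
}}

```text
clock: 28.15
ee_pos: [0.5712, -0.0715, 0.1304]
tool_rot: [-2.067, -2.365, 0.002]
contact_force: [-3.9, -1.9, 2.6]
grip_width: -0.0004
grip_force: 1.9
```

```bash
python3 - <<'E'
from h import *
sw()
E
```

```text
t 28.15 stand mm [-89.1 -25.5] z 130.4 yaw_s 88.5 F [-3.9 -1.9  2.6] w -0.4 j6 -0.45
r 116.3 arm joint if touching 107.9 deg; yaw-based 107.9
```

Emit:
{"fn": "arm_command", "kwargs": {
  "targets": [0,0,0.08,0,-0.2,0,0,0.05,0,0,0,0,0,0,0]
}}

```text
clock: 28.4
ee_pos: [0.574, -0.0712, 0.1303]
tool_rot: [-2.047, -2.382, 0.003]
contact_force: [-4.6, -4.6, 2.7]
grip_width: -0.0001
grip_force: 2.7
```

```bash
python3 - <<'E'
from h import *
sw()
E
```

```text
t 28.4 stand mm [-86.2 -25.7] z 130.3 yaw_s 89.4 F [-4.6 -4.6  2.7] w -0.1 j6 -0.47
r 115.9 arm joint if touching 109.3 deg; yaw-based 108.8
```

Emit:
{"fn": "arm_command", "kwargs": {
  "targets": [0,0,0.05,0,0,0,0,0,0,0,0,0,0,0,0,0,0,0,0,0]
}}

```text
clock: 28.73
ee_pos: [0.575, -0.0711, 0.1302]
tool_rot: [-2.047, -2.381, 0.004]
contact_force: [-5.3, -4.8, 2.9]
grip_width: 0.0001
grip_force: 3.2
```

Emit:
{"fn": "arm_command", "kwargs": {
  "targets": [0,0,-0.1,0,0,0,0,-0.2,0,0.5,0,0.02,-0.2,0,0.5,0,0.03,-0.4,0,1,0,0.04,-0.4,0,1]
}}

```text
clock: 29.15
ee_pos: [0.5438, -0.0701, 0.1304]
tool_rot: [2.346, 2.089, 0.002]
contact_force: [0.3, 0.5, -0.7]
grip_width: 0.0
grip_force: 0.1
```

Emit:
{"fn": "arm_command", "kwargs": {
  "targets": [0,0.06,-0.41,0,1,0,0.06,-0.41,0,1,0,0.06,-0.41,0,1,0,0,0,-0.8,0,0,0,0,-1,0]
}}

```text
clock: 29.57
ee_pos: [0.5128, -0.0587, 0.174]
tool_rot: [-2.592, -1.768, 0.003]
contact_force: [0.0, -0.0, 0.2]
grip_width: -0.0001
grip_force: 0.0
```

Emit:
{"fn": "arm_command", "kwargs": {
  "targets": [0,-0.8,0,-1,0,0,-0.9,0,-0.8,0,0,-0.9,0,0,0,0,-0.9,0,0,0,0,0,0,0,0]
}}

```text
clock: 29.98
ee_pos: [0.4823, -0.1441, 0.2213]
tool_rot: [2.594, 1.766, 0.001]
contact_force: [0.1, -0.6, 0.0]
grip_width: -0.0001
grip_force: 0.0
```

```bash
python3 - <<'E'
from h import *
sw()
E
```

```text
t 29.98 stand mm [-188.4  -83. ] z 221.3 yaw_s 59.3 F [ 0.1 -0.6  0. ] w -0.1 j6 -0.14
r 211.5 arm joint if touching 84.4 deg; yaw-based 78.7
```

Emit:
{"fn": "arm_command", "kwargs": {
  "targets": [0,-0.8,0,-0.5,0,0,-0.8,0,-0.5,0,0,-0.8,0,0,0,0,-0.8,0,0,0,0,0,0,0,0]
}}

```text
clock: 30.4
ee_pos: [0.4532, -0.2181, 0.2457]
tool_rot: [2.595, 1.767, 0.0]
contact_force: [-0.5, 0.7, -0.0]
grip_width: 0.0001
grip_force: 0.0
```

Emit:
{"fn": "arm_command", "kwargs": {
  "targets": [0,0,0,0,0,0,0,0,0,0,0,0,0,0,0,0,0,0,0,0,0,0,0,0,0]
}}

```text
clock: 30.82
ee_pos: [0.4536, -0.215, 0.2453]
tool_rot: [-2.594, -1.772, -0.0]
contact_force: [0.3, 0.4, 0.5]
grip_width: 0.0004
grip_force: 0.0
```

Emit:
{"fn": "arm_command", "kwargs": {
  "targets": [0,0,0,0,0,0,0,0,0,0,0,0,0,0,0,0,0,0,0,0,0,0,0,0,0]
}}

```text
clock: 31.23
ee_pos: [0.4533, -0.2158, 0.2454]
tool_rot: [2.595, 1.77, -0.0]
contact_force: [-0.3, 0.1, -0.1]
grip_width: 0.0
grip_force: 0.0
```

Emit:
{"fn": "arm_command", "kwargs": {
  "targets": [0,0,0,0,0,0,0,0,0,0,0,0,0,0,0,0,0,0,0,0,0,0,0,0,0]
}}

```text
clock: 31.65
ee_pos: [0.4533, -0.2158, 0.2454]
tool_rot: [2.595, 1.77, -0.0]
contact_force: [0.5, -0.1, -0.4]
grip_width: -0.0001
grip_force: 0.0
```

Emit:
{"fn": "arm_command", "kwargs": {
  "targets": [0,0,0,0,0,0,0,0,0,0,0,0,0,0,0,0,0,0,0,0,0,0,0,0,0]
}}

```text
clock: 32.07
ee_pos: [0.4533, -0.2158, 0.2454]
tool_rot: [2.595, 1.77, -0.0]
contact_force: [0.2, -0.4, 1.6]
grip_width: -0.0004
grip_force: 0.0
```

```bash
python3 - <<'E'
from h import *
show()
im,dep=read_camera('top'); print(seal(im,dep,SEAT))
b=read_camera('scene')[0][:,:,::-1]; t=im[:,:,::-1]
A=cv2.resize(t[130:300,240:365],None,fx=3.2,fy=3.2);B=cv2.resize(b[170:300,250:400],None,fx=2.6,fy=2.6)
o=np.zeros((544,790,3),np.uint8);o[:,:400]=A[:544,:400];o[:338,400:790]=B;cv2.imwrite('pics/fin.png',o)
E
```

```text
t 32.07 stand mm [-228.5 -149.2] z 245.4 yaw_s 59.4 F [ 0.2 -0.4  1.6] w -0.4 j6 -0.29
(np.float32(357.68948), np.float32(177.6895), 150)
```

View pics/fin.png

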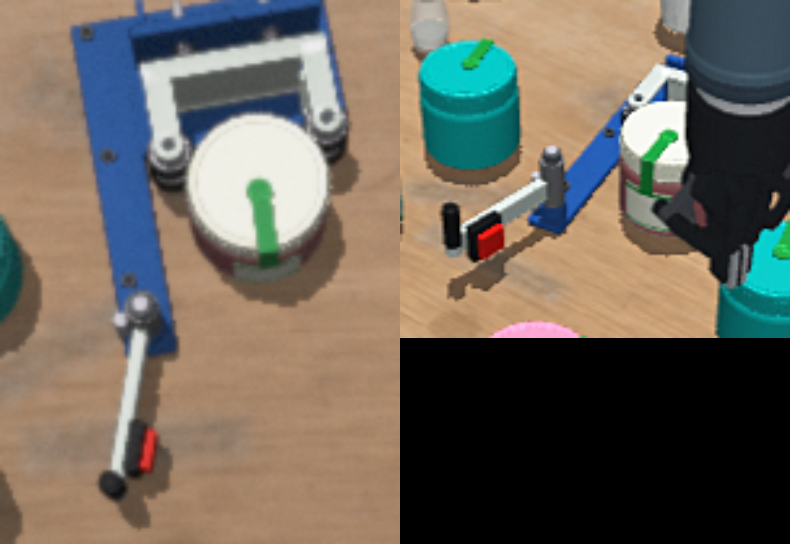

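The picture shows the stamp arm fully open, with the handle at top px (275,281) as at the start. The jar is seated against both rollers with its label to the front at 177.7°.

```bash
python3 -c "
from plant import *
print(sign_off())"
```

```text
the job is handed in; nothing more can be done
None
```

I handed the job in at about 32 s: the jar is seated against both rollers with its label about 2° off straight front, the pad pressed the label with the arm at its stop, and the arm has sprung fully open again. The last part of the turn was done with both open fingers cradling the jar, because a single fingertip slipped.

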